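# Clip the snap hook onto its parking staple

### The arm

A 6-joint arm with a two-finger parallel gripper is mounted at the origin on a cart in front of the work surface, level with it; the furniture and walls round the work are solid. World frame = base frame: x ahead of the robot, y to its left, z up, the work surface at z = 0. Lengths are in m, angles in rad, forces in N, time in s.
With the tool pointing down it reaches from about 0.35 to 0.975 m from the base axis. Payload 7.1 kg.
Tool frame: the origin (TCP) lies between the finger pads; the fingertips stand 14 mm ahead of it and the grasp point (between the pads) lies 5 mm behind it (ctrl.tip_extent is the z of the fingertips in the tool frame, in m); z points along the fingers, y is the line along which they close (so a half turn about z gives the same grasp; the last joint's range is limited). The gripper opens to 88 mm and grips with 3 to 60 N. Pads are 20 mm wide; open, the fingers measure 115 mm over their backs; the gripper's body (75 mm by 178 mm) begins 61 mm behind the grasp point.
Start: joints at [1.225, 0.423, 1.63, -0, 1.089, -0.019], TCP at [0.201, 0.592, 0.237] pointing down, gripper open.
Joint ranges: [-3, 3], [-0.9, 2.11], [0.09, 2.58], [-1.31, 4.45], [0.11, 2.69], [-2.54, 2.54]. Speed limits (rad/s): [2.39, 2.39, 3.01, 3.14, 3.14, 3.14].

### API

Orientations are given as a unit quaternion [x, y, z, w].
In Python, from station import status, cams, ticket, ctrl gives the robot as it stands. The module is installed in compiled form; this text tells all that it offers.
- The arm moves only by the tool play_rows, never from a script. Its argument "motion" is a list of rows, each a list of 7 numbers: the opening, from -1 (shut) to 1 (fully open), then the shift along the tool's x, y, z in units of 40 mm (1.0 is 40 mm), then the turn, a rotation vector about the tool's x, y, z in rad. A call has 1 to 12 rows; each row shifts and turns the commanded pose from where the row before left it, along the tool's axes as they then stand; what a row does not reach is not made up. A row lasts 1/12 s, in which the tool goes at most 41.7 mm and 7.16 degrees, less where a joint would pass 70% of its speed; a pose out of reach is approached as far as the arm can. A call is refused whole if a number of a shift passes 1 or a number of a turn 0.125, either way. A call with a gripper value outside its range is refused whole. The fingers move at their own pace and stop on an object; "squeeze" is the grip in N (left out, the last holds). Time passes only in rows, so rows that do not move let the fingers close. It gives the time, the measured TCP pose, the force, the opening and the grip force at its end, in the units of the state.
- status.sense(): the state, without advancing time (a new reading comes with each control period).
- cams.camera(name): name is "side" or "top" or "wrist"; returns a dict with "image" (400x640x3 uint8, blue, green, red), "fov_y" (degrees; the focal length in pixels is half the picture's height over the tangent of half this angle, whatever the lens; pixels are square), "cx", "cy" (the principal point, pixels), "R" (3x3) and "t" (3): a world point X has camera coordinates R X + t. Camera axes: x right, y down, z forward; pixel columns grow to the right and rows downward; lengths in m; the calibration is good to about 2 mm. A picture is of the moment at which its call begins. There is no depth.
- ticket.hand_in(): hands the job in; it is judged then, once.
The state is a dict: "time": time; "joints": joint angles; "qvel": joint speeds; "effort": joint torques, N m; "ee_pos": TCP position; "tool_rot": TCP orientation; "contact_force": force on the tool from outside, world axes, zero at the start; "wrist_torque": the same for the moment, N m; "grip_width": finger opening in m; "grip_force": force on a finger pad.
Only numpy, scipy, OpenCV 4.12 (cv2) and the standard library are available. Lean on these libraries where they do the work, as an engineer would, in place of code of your own. Each camera call takes 0.05 s, during which the arm holds its last target. There are 200 camera calls.

### The job

Pick up the steel snap hook lying loose on the bench and push its mouth onto the left upright (as the robot sees it) of the steel staple on the plywood parking board, until the sprung gate has flicked shut behind the bar. Then draw it back lightly until the shut gate bears on the bar, to prove that it holds, and leave it lying flat on the board, still clipped on, with nothing touching it. Go by feel: never press the hook against the staple or the board harder than about 25 N, and leave the other things where they are.

Things in the scene. Friction and masses are not known exactly. Their poses are not given: they have to be found in the camera images.
- hook: Loose steel snap hook, 116 mm long, 52 wide, 0.22 kg, lying flat. Origin: on its underside below mid-grip; x forward to the mouth, y left, z up. The grip is a dark ribbed block 30 long (x), 16 wide (y), 18 high, between two collars 28 wide that leave 28 mm of x for the fingers. Ahead of it two round arms, 12 thick, form a fork, 20 mm wide inside, centre lines at y = +16 and -16.
- hook_mouth (a point): Mouth of the hook, where the gate closes it: 70 mm ahead of the hook's origin, on its middle line, 6 mm above the underside. The right arm goes on past it as a nose that flares outward to hook x = 81, y = -20 mm. The 8 mm bar goes in best when it meets the gate near the nose, with its centre at y = -6 to +2 mm of the hook.
- hook_fork (a point): Bottom of the fork, where the 8 mm bar's centre comes to a stop: 36 mm ahead of the hook's origin on the middle line (40 mm if the bar is at y = -6), 6 mm above the underside. The bar slips past the gate's tip at about x = 43 to 48 mm, and the gate then shuts behind it; a caught bar bears on the shut gate's inside at about x = 63 mm.
- gate (a joint): Gate of the hook: a round aluminium finger 24 mm long, 6 thick, hinged on the left arm's end (hook x = 70, y = +16 mm), reaching across the mouth to the nose. 0 = shut (it cannot swing outward); grows to 1.3 rad as it is pushed inward. A spring shuts it; roughly 4 to 10 N along the hook push a bar past it.
- board: Fixed plywood parking board, 200 (x) by 130 (y) by 12 mm, flat on the bench. Origin: centre of its underside; x away from the robot, y left. On it an inverted-U staple of 8 mm round steel bar, its crossbar's top 80 mm above the bench. Its uprights stand at y = +28 mm (left, the one to use) and -28. Push the hook on along board +x, nose through the staple's opening, gate hinge outside.
- slot (a point): Middle of the left slot, on the board's top face (board x = +50, y = +28 mm, 12 mm above the bench). The staple is clamped in such slots: its left upright stands on the line through this point along board x, but up to 22 mm nearer or farther. That offset is not measured and is to be found by feel. The staple does not shift under the forces allowed.
- wax_tin: Bystander: round tin, 67 mm wide, 70 mm high. Origin: centre of its underside.
- offcut_a: Bystander: light wooden offcut, 45x90x22 mm. Origin: centre of its underside.
- angle_gauge: Bystander: small white and black box gauge, 36x62x59 mm. Origin: centre of its underside.
- pliers: Bystander: pliers with red handles, 67x190x15 mm, lying flat. Origin: centre of its underside.

How it is judged:
By the outcome, as a careful person would: the job done as asked, in the order asked, and still so for the second after the job is handed in, with the robot touching nothing.
It also fails if it takes over 58 s, if anything falls off the work surface, if the arm or the gripper's body presses on something with over 40 N, if the wrist force passes 120 N, or if a joint passes its speed limit or range.

## Working session

There is one attempt and no reset: what is moved stays moved. The work goes in short steps, Python scripts to look and compute and a tool call to move; the robot and the scene stay as the last step left them, time stands still between calls to the robot, and variables do not carry over. Pictures are saved under pics/ and viewed, at most 10 in all, crops included, and the job is handed in when it is done.

Besides the shell and the picture viewer there is one more tool, called as a command line: name --pt "numbers of a row" for each row, then --argument value for the rest. play_rows: Moves the arm, as the interface text tells. Its arguments: {"type":"object","properties":{"motion":{"type":"array","items":{"type":"array","items":{"type":"number"}}},"squeeze":{"type":"number"}},"required":["motion"]}

```bash
mkdir -p pics
cat > h.py <<'E'
import numpy as np, cv2
from station import status, cams, ticket, ctrl
def snap(n,f):
    c=cams.camera(n); cv2.imwrite('pics/'+f+'.png',c['image']); np.savez('pics/'+f+'.npz',**{k:c[k] for k in('fov_y','cx','cy','R','t')}); return c
def ray(f,u,v):
    c=np.load('pics/'+f+'.npz'); F=200/np.tan(np.radians(float(c['fov_y']))/2)
    d=c['R'].T@np.array([(u-c['cx'])/F,(v-c['cy'])/F,1]); return -c['R'].T@c['t'],d/np.linalg.norm(d)
def onz(f,u,v,z):
    o,d=ray(f,u,v); return o+d*(z-o[2])/d[2]
def tri(*obs):
    A=0;b=0
    for o in obs:
        p,d=ray(*o);P=np.eye(3)-np.outer(d,d);A=A+P;b=b+P@p
    x=np.linalg.solve(A,b)
    return x,[float(np.linalg.norm((np.eye(3)-np.outer(ray(*o)[1],ray(*o)[1]))@(x-ray(*o)[0]))) for o in obs]
def proj(f,X):
    c=np.load('pics/'+f+'.npz'); F=200/np.tan(np.radians(float(c['fov_y']))/2)
    p=c['R']@np.array(X)+c['t']; return p[:2]/p[2]*F+[c['cx'],c['cy']]
E
python3 - <<'E'
from h import *
for n in('top','side','wrist'):
    c=snap(n,n+'0'); print(n,c['fov_y'],c['cx'],c['cy'],(-c['R'].T@c['t']).round(3))
print(status.sense(), ctrl.tip_extent)
E
```

```text
top 43.88185969843379 319.41137252486567 198.36486095803127 [ 0.352 -0.004  1.524]
side 56.90467606122475 317.1924652955336 204.51691966011984 [ 0.591 -0.835  0.71 ]
wrist 62.12356992365415 315.37727950308226 193.1471515700542 [0.126 0.616 0.384]
{'time': 0.15, 'joints': array([ 1.22498318e+00,  4.23664866e-01,  1.63052789e+00,  2.92219525e-05,
        1.08860855e+00, -1.90132124e-02]), 'qvel': array([-0.00024805, -0.00301584, -0.00330408, -0.00193105,  0.00125802,
        0.00148788]), 'effort': array([-4.18141144e-04, -5.44981742e+01, -2.73920649e+01,  6.42959937e-02,
        2.03715067e-02, -4.85353053e-05]), 'ee_pos': array([0.20046368, 0.59152364, 0.23607526]), 'tool_rot': array([ 1.62680480e-01,  9.86678618e-01, -5.91950855e-04, -1.22352755e-04]), 'contact_force': array([ 0.05234642, -0.06642445, -0.11821387]), 'wrist_torque': array([-0.00152419, -0.06557369, -0.00990037]), 'grip_force': 0.0, 'grip_width': 0.08792213135444937} 0.014
```

View pics/top0.png

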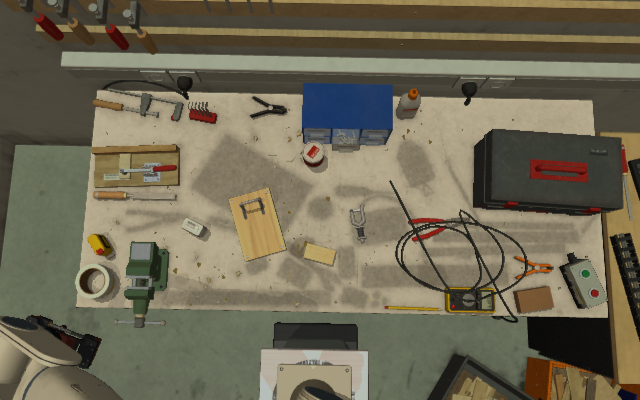

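View pics/side0.png

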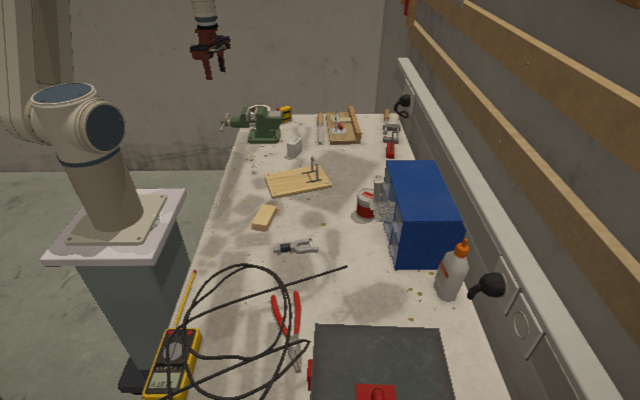

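The top view shows the board at about (257,223), the staple at (252,207), and the hook at (359,224). The side view has the hook at (297,246) and the staple at (315,168). I'll enlarge these for exact pixels.

Run:
```python
from h import *
def crop(f,u0,v0,u1,v1,s):
    im=cv2.imread('pics/'+f+'.png')[v0:v1,u0:u1]; im=cv2.resize(im,None,fx=s,fy=s,interpolation=cv2.INTER_CUBIC)
    for u in range(u0//10*10+10,u1,10):
        cv2.line(im,((u-u0)*s,0),((u-u0)*s,6),(0,0,255),1); cv2.putText(im,str(u),((u-u0)*s-8,16),0,.3,(0,0,255))
    for v in range(v0//10*10+10,v1,10):
        cv2.line(im,(0,(v-v0)*s),(6,(v-v0)*s),(0,0,255),1); cv2.putText(im,str(v),(8,(v-v0)*s+4),0,.3,(0,0,255))
    return im
a=crop('top0',222,180,292,266,6); b=crop('top0',335,195,385,250,8)[:516]
b=cv2.copyMakeBorder(b[:516],0,516-b[:516].shape[0],0,0,0)
cv2.imwrite('pics/ct.png',cv2.hconcat([a,b])[:, :800])
a=crop('side0',260,150,340,200,8); b=crop('side0',265,230,330,262,8)
w=max(a.shape[1],b.shape[1]); 
a=cv2.copyMakeBorder(a,0,0,0,w-a.shape[1],0); b=cv2.copyMakeBorder(b[:200],0,0,0,w-b.shape[1],0)
cv2.imwrite('pics/cs.png',cv2.vconcat([a,b])[:600])
```

```text
(no output)
```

View pics/ct.png

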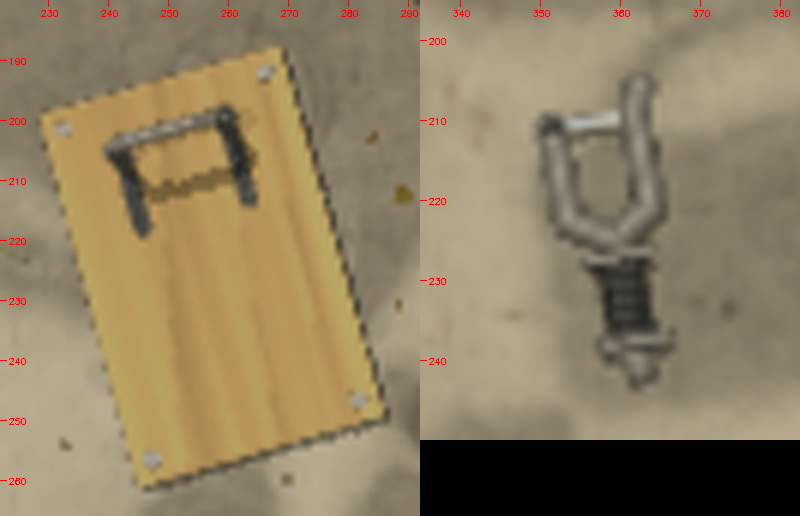

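View pics/cs.png

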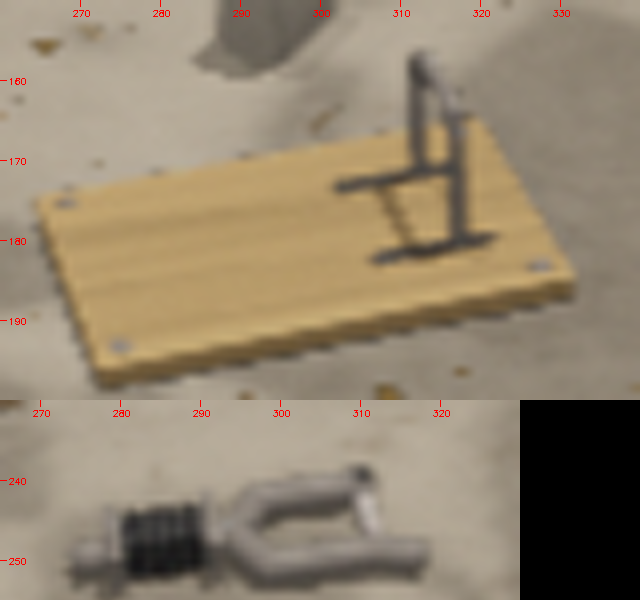

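Read from the crops:
- **Top view:** board top corners at (229,199), (268.5,187.5), (286.5,249.5) and (245,261.5). The staple crossbar ends are at (240.5,205) and (259.5,198.5). Hook grip is at (360,232.5), hinge (351,211), nose tip (362,205).
- **Side view:** grip (285,248), hinge (310,239.5), nose tip (318,249). Staple tops are at (312.5,157) and (317,162.5).

Run:
```python
from h import *
np.set_printoptions(precision=4,suppress=True)
C=[onz('top0',u,v,.012)[:2] for u,v in((229,199),(268.5,187.5),(286.5,249.5),(245,261.5))]
C=np.array(C);print(C);print([np.linalg.norm(C[i]-C[(i+1)%4]) for i in range(4)])
Cs=np.array([onz('side0',u,v,.012)[:2] for u,v in((265,174.5),(320,165),(331.5,185),(272,196.5))]);print('side NL FL FR NR',Cs)
bx=C[0]+C[1]-C[2]-C[3]; yaw=np.arctan2(bx[1],bx[0]);
by=C[0]+C[3]-C[1]-C[2]; print('board c',C.mean(0),Cs.mean(0),yaw,np.arctan2(-by[0],by[1]))
sx=Cs[1]+Cs[2]-Cs[0]-Cs[3];print('side yaw',np.arctan2(sx[1],sx[0]))
for n,a,b in(('grip',(360,232.5),(285,248)),('hinge',(351,211),(310,239.5)),('nose',(362,205),(318,249)),('stL',(240.5,205),(312.5,157)),('stR',(259.5,198.5),(317,162.5))):
    print(n,*tri(('top0',*a),('side0',*b)))
# model projection check for staple
c=C.mean(0);R=np.array([[np.cos(yaw),-np.sin(yaw)],[np.sin(yaw),np.cos(yaw)]])
for dx in(28,39,50,61,72):
  print(dx,[proj(f,[*(c+R@[dx/1e3,y]),.076]).round(1) for f in('top0','side0') for y in(.028,-.028)])
```

```text
[[0.5964 0.272 ]
 [0.635  0.1516]
 [0.4448 0.09  ]
 [0.4061 0.2142]]
[np.float64(0.12645875477722526), np.float64(0.19994270909007783), np.float64(0.13009072989876747), np.float64(0.19885191062734003)]
side NL FL FR NR [[0.4085 0.2114]
 [0.5958 0.2682]
 [0.6324 0.1463]
 [0.444  0.0872]]
board c [0.5206 0.182 ] [0.5202 0.1783] 0.3041173553290285 0.3058109641701146
side yaw 0.2991234437290349
grip [ 0.5003 -0.1335  0.0062] [0.0012674180664447566, 0.0012674180664449374]
hinge [ 0.5664 -0.105   0.0093] [0.0007463612798124157, 0.0007463612798124541]
nose [ 0.5872 -0.1389  0.0064] [0.000190634910684622, 0.0001906349106845754]
stL [0.5703 0.2266 0.0698] [0.0005495635193175807, 0.0005495635193176365]
stR [0.587  0.1692 0.0843] [0.001065636693154311, 0.0010656366931539858]
28 [array([242.9, 215.1]), array([261.3, 209.8]), array([302.8, 157. ]), array([307.5, 165.7])]
39 [array([242. , 211.6]), array([260.4, 206.3]), array([306. , 156.5]), array([310.8, 165.1])]
50 [array([241., 208.]), array([259.4, 202.8]), array([309.2, 155.9]), array([314.1, 164.5])]
61 [array([240.1, 204.5]), array([258.4, 199.2]), array([312.3, 155.4]), array([317.4, 163.9])]
72 [array([239.1, 200.9]), array([257.4, 195.7]), array([315.5, 154.8]), array([320.7, 163.4])]
```

play_rows --pt "1 -0.35 -0.28 -0.45 0 0 0" --pt "1 -0.35 -0.28 -0.4 0 0 0" --pt "1 -0.7 -0.55 0 0 0 0" --pt "1 -0.7 -0.55 0 0 0 0" --pt "1 -0.7 -0.55 0 0 0 0" --pt "1 -0.7 -0.55 0 0 0 0" --pt "1 -0.7 -0.55 0 0 0 0" --pt "1 -0.7 -0.55 0 0 0 0" --pt "1 -0.7 -0.55 0 0 0 0" --pt "1 -0.7 -0.55 0 0 0 0" --pt "1 -0.7 -0.55 0 0 0 0" --pt "1 -0.7 -0.55 0 0 0 0" --squeeze 40

```text
time: 1.15
ee_pos: [0.415, 0.2618, 0.2706]
tool_rot: [0.163, 0.987, -0.0, -0.0]
contact_force: [0.8, 0.5, -0.5]
grip_width: 0.0876
grip_force: 0.0
```

play_rows --pt "1 -0.7 -0.55 0 0 0 0" --pt "1 -0.7 -0.55 0 0 0 0" --pt "1 -0.35 -0.28 0 0 0 0" --pt "1 -0.3 -0.28 0 0 0 0" --pt "1 0 0 0 0 0 -0.1" --pt "1 0 0 0 0 0 -0.125" --pt "1 0 0 0 0 0 -0.125" --pt "1 0 0 0 0 0 -0.125" --pt "1 0 0 0 0 0 -0.1" --pt "1 0 0 0 0 0 -0.05" --pt "1 0 0 0 0 0 0" --pt "1 0 0 0 0 0 0"

```text
time: 2.15
ee_pos: [0.4707, 0.1742, 0.2705]
tool_rot: [-0.148, 0.989, -0.0, -0.0]
contact_force: [0.3, 0.1, 0.2]
grip_width: 0.088
grip_force: 0.0
```

Run:
```python
from h import *
c=snap('wrist','w1'); s=status.sense(); print(s['time'],s['ee_pos'],s['tool_rot'],s['joints'].round(3),(-c['R'].T@c['t']).round(3),c['R'][2].round(3))
for X in([.5705,.2265,.012],[.5705,.2265,.08],[.5,-.1335,.01]): print(proj('w1',X))
cv2.imwrite('pics/w1v.png',cv2.imread('pics/w1.png'))
```

```text
2.2 [0.47073892 0.17424642 0.2705691 ] [-1.47654836e-01  9.89038947e-01 -2.03653717e-05 -1.04482979e-04] [ 0.331  0.2    1.865 -0.     1.077 -1.536] [0.396 0.151 0.419] [ 0.271  0.082 -0.959]
[331.62702983 242.73380131]
[334.36937401 268.15194622]
[ 63.08272845 109.49931412]
```

View pics/w1v.png

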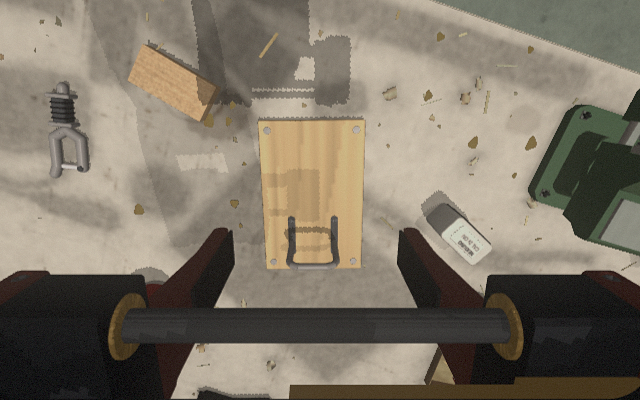

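The wrist view at (0.47,0.17) shows the hook at about (65,130), the board at (259–365, 120–270) and the staple at (315,245). I'll enlarge the hook and the staple.

Run:
```python
from h import *
def crop(f,u0,v0,u1,v1,s):
    im=cv2.imread('pics/'+f+'.png')[v0:v1,u0:u1]; im=cv2.resize(im,None,fx=s,fy=s,interpolation=cv2.INTER_CUBIC)
    for u in range(u0//10*10+10,u1,10):
        cv2.line(im,((u-u0)*s,0),((u-u0)*s,6),(0,0,255),1); cv2.putText(im,str(u),((u-u0)*s-8,16),0,.3,(0,0,255))
    for v in range(v0//10*10+10,v1,10):
        cv2.line(im,(0,(v-v0)*s),(6,(v-v0)*s),(0,0,255),1); cv2.putText(im,str(v),(8,(v-v0)*s+4),0,.3,(0,0,255))
    return im
a=crop('w1',35,75,100,185,5); b=crop('w1',255,205,370,280,4)
b=cv2.copyMakeBorder(b,0,550-300,0,0,0)
cv2.imwrite('pics/w1c.png',cv2.hconcat([a,b]))
```

```text
(no output)
```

View pics/w1c.png

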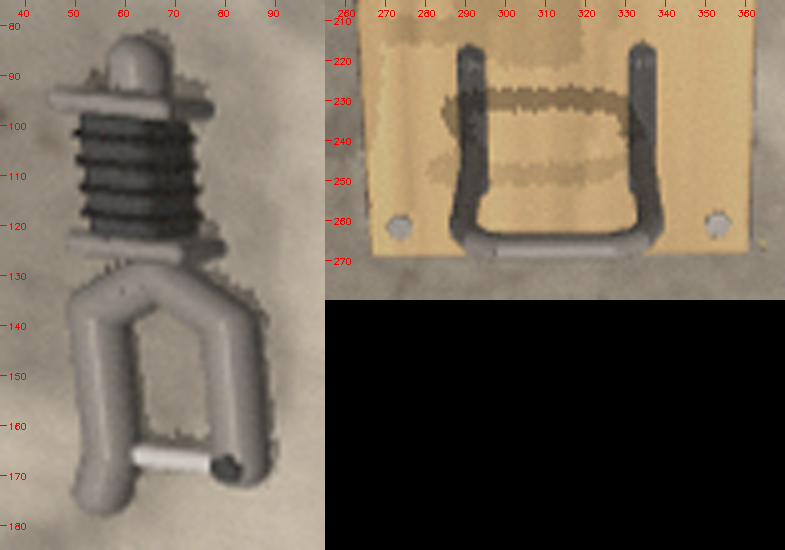

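Run:
```python
from h import *
from scipy.optimize import least_squares
np.set_printoptions(precision=4,suppress=True)
print('xbar',tri(('top0',250,201.8),('side0',315,160.3),('w1',314.5,265)))
print('L', tri(('top0',240.5,205),('side0',312.5,157),('w1',336.5,263)))
print('grip',tri(('top0',360,232.5),('side0',285,248),('w1',63,110)),'hinge',tri(('top0',351,211),('side0',310,239.5),('w1',80.5,168)),'nose',tri(('top0',362,205),('side0',317.5,249),('w1',56,172)))
# board from wrist
C=np.array([onz('w1',u,v,.012)[:2] for u,v in((361,255*0+268),(267,269),(259,121.5),(365,122))])
bx=C[0]+C[1]-C[2]-C[3]; c=C.mean(0); print('board',c,np.arctan2(bx[1],bx[0]),[np.linalg.norm(C[i]-C[(i+1)%4]) for i in range(4)])
# screws/slots: left slot line
for p in((334,220),(333.5,235),(290.8,220),(291.5,235)): print('slot',onz('w1',*p,.012))
# hook fit, pixels
obs=[('w1',80.5,168,70,16,12),('w1',56,171,81,-20,6),('w1',62,95.5,-15.5,0,14),('w1',64,123.5,15.5,0,14),('w1',63,110,0,0,18),
('top0',351,211,70,16,10),('top0',360,232.5,0,0,16),('top0',362,205.5,81,-20,8)]
def W(p,h): 
    a=p[2];return [p[0]+(h[0]*np.cos(a)-h[1]*np.sin(a))/1e3,p[1]+(h[0]*np.sin(a)+h[1]*np.cos(a))/1e3,h[2]/1e3]
f=lambda p:np.concatenate([(proj(o[0],W(p,o[3:]))-o[1:3])*(1 if o[0]=='w1' else 1.) for o in obs])
r=least_squares(f,[.5,-.133,.18],loss='soft_l1'); print('hook',r.x); print(f(r.x).reshape(-1,2))
```

```text
xbar (array([0.5789, 0.202 , 0.0715]), [0.003420252425729096, 0.0006415586019047642, 0.0032327613758984285])
L (array([0.57  , 0.2282, 0.0685]), [0.0014302580177213602, 0.0008730126475359418, 0.0014089427821352704])
grip (array([ 0.5006, -0.1343,  0.0077]), [0.0014246844992735824, 0.0015513137307396276, 0.000847426742072943]) hinge (array([ 0.5663, -0.1056,  0.0102]), [0.001065776061187051, 0.0007244500148449055, 0.0005566490104267406]) nose (array([ 0.5854, -0.1388,  0.0054]), [0.0017268379981767866, 0.0009616547582239267, 0.0024811290282891604])
board [0.5203 0.1853] 0.307917999811142 [np.float64(0.12880070530965018), np.float64(0.19822139079677617), np.float64(0.12740982252051997), np.float64(0.19605798060916424)]
slot [0.5387 0.2195 0.012 ]
slot [0.5591 0.2254 0.012 ]
slot [0.5553 0.1654 0.012 ]
slot [0.5755 0.1721 0.012 ]
hook [ 0.499  -0.1304  0.143 ]
[[ 0.3287  0.4852]
 [-0.373   0.5939]
 [ 0.5347  0.625 ]
 [ 0.0804 -0.7337]
 [-2.1692 -0.2647]
 [-0.0575  0.3262]
 [-0.6556  0.5163]
 [-0.028   1.0029]]
```

play_rows --pt "1 0.1 -0.35 0 0 0 0" --pt "1 0.2 -0.7 0 0 0 0" --pt "1 0.2 -0.8 0.1 0 0 0" --pt "1 0.2 -0.8 0.3 0 0 0" --pt "1 0.2 -0.8 0.3 0 0 0" --pt "1 0.2 -0.8 0.4 0 0 0" --pt "1 0.2 -0.8 0.4 0 0 0" --pt "1 0.2 -0.8 0.5 0 0 0" --pt "1 0.2 -0.8 0.5 0 0 0" --pt "1 0.2 -0.6 0.3 0 0 0" --pt "1 0.2 -0.2 0.2 0 0 0.08" --pt "1 0 0 0 0 0 0.06"

```text
time: 3.2
ee_pos: [0.4763, -0.1372, 0.1487]
tool_rot: [-0.075, 0.997, 0.001, -0.002]
contact_force: [1.0, 0.0, 0.4]
grip_width: 0.0877
grip_force: 0.0
```

play_rows --pt "1 0 0 0 0 0 0" --pt "1 0 0 0 0 0 0"

```text
time: 3.37
ee_pos: [0.4782, -0.1354, 0.1506]
tool_rot: [-0.079, 0.997, 0.0, -0.0]
contact_force: [0.7, 0.6, -0.3]
grip_width: 0.0877
grip_force: 0.0
```

Run:
```python
from h import *
c=snap('wrist','w2'); s=status.sense(); print(s['time'],s['ee_pos'],s['tool_rot'],s['joints'].round(3),s['contact_force'])
```

```text
3.4167 [ 0.47835552 -0.13514401  0.15087112] [-7.97282075e-02  9.96816617e-01 -6.34613052e-05  2.02234673e-04] [-0.299  0.365  1.972  0.     0.805 -2.03 ] [-0.03113681 -0.24000007  0.5176357 ]
```

View pics/w2.png

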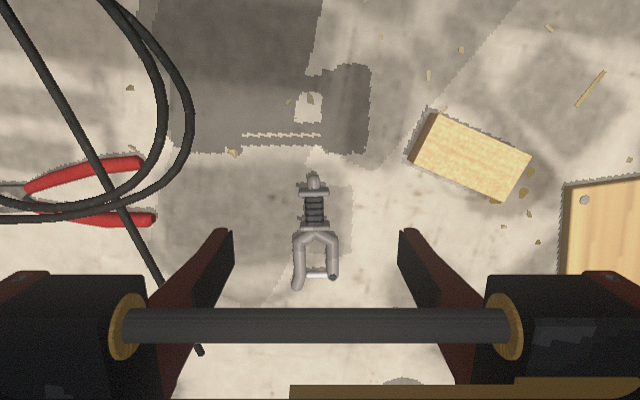

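The close wrist view shows the hook with its grip centre at (314.5,210), collars at (313.5,190) and (315,230), hinge cap (332,277), nose tip (298,284) and tail (312.5,174). I'll fit the hook pose to these.

Run:
```python
from h import *
from scipy.optimize import least_squares
np.set_printoptions(precision=4,suppress=True)
s=status.sense();q=s['tool_rot'];print('tool yaw',2*np.arctan2(q[1],q[0])-np.pi, s['ee_pos'])
obs=[('w2',332,277,70,16,12),('w2',298,283,81,-20,6),('w2',313.5,190,-15.5,0,14),('w2',315,230.5,15.5,0,14),('w2',314.5,210,0,0,18),
('w2',335.5,255,50,16,9),('w2',297,255,50,-16,9)]
w1=[('w1',80.5,168,70,16,12),('w1',56,171,81,-20,6),('w1',62,95.5,-15.5,0,14),('w1',64,123.5,15.5,0,14),('w1',63,110,0,0,18)]
def W(p,h): 
    a=p[2];return [p[0]+(h[0]*np.cos(a)-h[1]*np.sin(a))/1e3,p[1]+(h[0]*np.sin(a)+h[1]*np.cos(a))/1e3,h[2]/1e3+(p[3] if len(p)>3 else 0)]
for O,p0 in((obs,[.5,-.133,.15]),(obs+w1,[.5,-.133,.15]),(obs+w1,[.5,-.133,.15,0])):
    f=lambda p:np.concatenate([proj(o[0],W(p,o[3:]))-o[1:3] for o in O])
    r=least_squares(f,p0,loss='soft_l1'); print('hook',r.x); 
    print(f(r.x).reshape(-1,2)[:7])
```

```text
tool yaw 0.15962583682958975 [ 0.4784 -0.1351  0.1509]
hook [ 0.4985 -0.134   0.1888]
[[ 0.9853 -1.6578]
 [-1.1332 -0.0922]
 [ 0.3401  2.068 ]
 [-0.1266 -6.1422]
 [-0.1526 -0.0891]
 [-2.968   0.3021]
 [ 2.3861  1.1716]]
hook [ 0.4988 -0.1327  0.1712]
[[ 1.0143 -0.866 ]
 [-1.2945  0.1178]
 [ 2.0603  2.6637]
 [ 0.9521 -5.569 ]
 [ 1.2602  0.5019]
 [-2.5739  1.1095]
 [ 2.7852  1.4506]]
hook [ 0.4999 -0.1333  0.1682 -0.003 ]
[[-0.1341 -1.5769]
 [-2.1057 -0.7339]
 [ 1.2788  2.7153]
 [ 0.089  -5.8461]
 [ 0.4268  0.3675]
 [-3.6698  0.5874]
 [ 2.0107  0.8361]]
```

play_rows --pt "1 -0.2 -0.05 0.2 0 0 -0.015" --pt "1 -0.2 0 0.5 0 0 0" --pt "1 -0.115 0 0.6 0 0 0" --pt "1 0 0 0.6 0 0 0" --pt "1 0 0 0.5 0 0 0" --pt "0.6 0 0 0.4 0 0 0" --pt "0.2 0 0 0.3 0 0 0" --pt "0 0 0 0.15 0 0 0" --pt "0 0 0 0 0 0 0" --pt "0 0 0 0 0 0 0"

```text
time: 4.25
ee_pos: [0.4992, -0.1337, 0.0208]
tool_rot: [-0.087, 0.996, -0.0, 0.0]
contact_force: [-0.4, -0.9, -0.5]
grip_width: 0.0581
grip_force: 0.0
```

play_rows --pt "-0.2 0 0 0.09 0 0 0" --pt "-0.5 0 0 0 0 0 0" --pt "-0.7 0 0 0 0 0 0" --pt "-1 0 0 0 0 0 0" --pt "-1 0 0 0 0 0 0" --pt "-1 0 0 0 0 0 0" --pt "-1 0 0 0 0 0 0" --pt "-1 0 0 0 0 0 0" --squeeze 40

```text
time: 4.92
ee_pos: [0.4988, -0.1339, 0.0173]
tool_rot: [-0.086, 0.996, -0.0, 0.0]
contact_force: [-1.2, 0.1, 4.1]
grip_width: 0.0156
grip_force: 40.0
```

play_rows --pt "-1 0 0 -0.2 0 0 0" --pt "-1 0 0 -0.4 0 0 0" --pt "-1 0 0 -0.6 0 0 0" --pt "-1 0 0 -0.6 0 0 -0.06" --pt "-1 0 0 -0.6 0 0 -0.07" --pt "-1 -0.1 0.3 -0.3 0 0 0" --pt "-1 -0.2 0.6 -0.1 0 0 0" --pt "-1 -0.2 0.8 0 0 0 0" --pt "-1 -0.2 0.8 0 0 0 0" --pt "-1 -0.2 0.8 0 0 0 0" --pt "-1 -0.2 0.8 0 0 0 0" --pt "-1 -0.2 0.8 0 0 0 0"

```text
time: 5.92
ee_pos: [0.4886, 0.0708, 0.1289]
tool_rot: [-0.15, 0.989, 0.0, -0.0]
contact_force: [1.0, -1.0, -2.5]
grip_width: 0.0155
grip_force: 40.0
```

play_rows --pt "-1 -0.2 0.8 0 0 0 0" --pt "-1 -0.2 0.8 0 0 0 0" --pt "-1 -0.2 0.8 0 0 0 0" --pt "-1 -0.2 0.8 0 0 0 0" --pt "-1 0 0.44 0 0 0 0" --pt "-1 0 0.2 0 0 0 0" --pt "-1 0 0 0 0 0 0" --pt "-1 0 0 0 0 0 0" --pt "-1 0 0 0 0 0 0"

```text
time: 6.67
ee_pos: [0.4742, 0.2239, 0.1289]
tool_rot: [-0.15, 0.989, -0.0, -0.0]
contact_force: [0.5, -0.7, -2.9]
grip_width: 0.0155
grip_force: 40.0
```

Run:
```python
from h import *
s=status.sense();q=s['tool_rot'];print('tool yaw',2*np.arctan2(q[1],q[0])-np.pi, s['ee_pos'],s['contact_force'],s['wrist_torque'],s['grip_width'],s['joints'])
a=snap('wrist','w3');snap('top','t3');b=snap('side','s3')
b=cv2.resize(cv2.imread('pics/s3.png')[110:210,230:360],None,fx=3.5,fy=3.5,interpolation=2)
t=cv2.resize(cv2.imread('pics/t3.png')[180:270,210:300],None,fx=3.5,fy=3.5,interpolation=2)
w=cv2.resize(cv2.imread('pics/w3.png')[120:320,200:440],None,fx=1.25,fy=1.25)
H=np.zeros((600,800,3),np.uint8);H[:350,:455]=b;H[:315,460:775]=t;H[350:600,:300]=w;cv2.imwrite('pics/m3.png',H)
```

```text
tool yaw 0.3020095403313734 [0.47421953 0.2239139  0.12888369] [ 0.49903169 -0.72671085 -2.89642801] [0.013163   0.08041985 0.0364396 ] 0.01549043228212082 [ 4.18568014e-01  4.35434866e-01  1.92337080e+00 -3.06079127e-04
  7.83675669e-01 -1.45402095e+00]
```

View pics/m3.png

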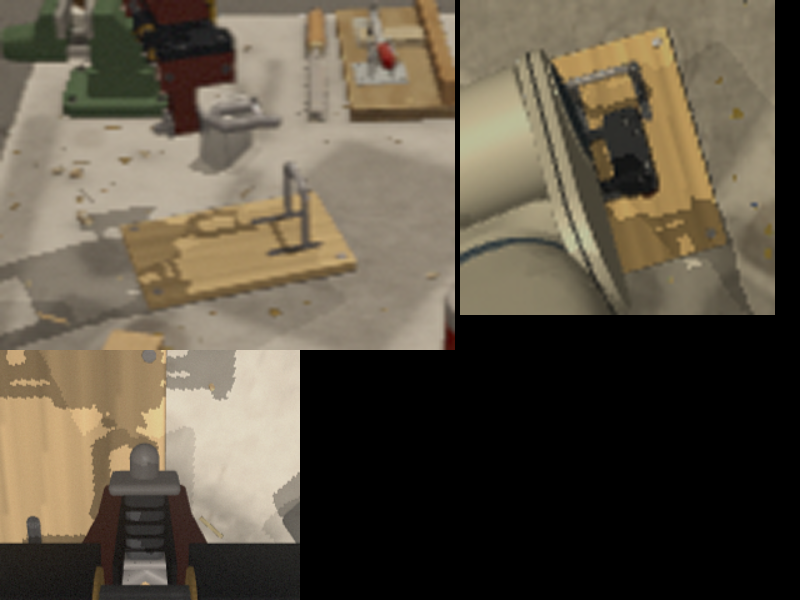

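The side view shows the hook held level, with the staple clear ahead of it. My last move went 24 mm too far in y, so I'll correct that and come down in front of the staple.

play_rows --pt "-1 0.1 -0.2 0 0 0 0" --pt "-1 0.1 -0.2 0 0 0 0" --pt "-1 0.1 -0.18 0.2 0 0 0" --pt "-1 0 0 0.4 0 0 0" --pt "-1 0 0 0.5 0 0 0" --pt "-1 0 0 0.5 0 0 0" --pt "-1 0 0 0.4 0 0 0" --pt "-1 0 0 0.2 0 0 0" --pt "-1 0 0 0.1 0 0 0" --pt "-1 0 0 0 0 0 0" --pt "-1 0 0 0 0 0 0"

```text
time: 7.73
ee_pos: [0.4702, 0.199, 0.0374]
tool_rot: [-0.151, 0.989, 0.0, 0.0]
contact_force: [0.1, -0.9, -2.0]
grip_width: 0.0157
grip_force: 40.0
```

Run:
```python
from h import *
s=status.sense();q=s['tool_rot'];print('tool yaw',2*np.arctan2(q[1],q[0])-np.pi, s['ee_pos'],s['contact_force'],s['wrist_torque'])
snap('side','s4')
b=cv2.resize(cv2.imread('pics/s4.png')[130:210,250:350],None,fx=8,fy=7.5,interpolation=2);cv2.imwrite('pics/s4c.png',b)
```

```text
tool yaw 0.3029245080215053 [0.47024975 0.1990203  0.03738524] [ 0.05813753 -0.93664395 -2.01092607] [ 0.00578293  0.09220908 -0.02205363]
```

View pics/s4c.png

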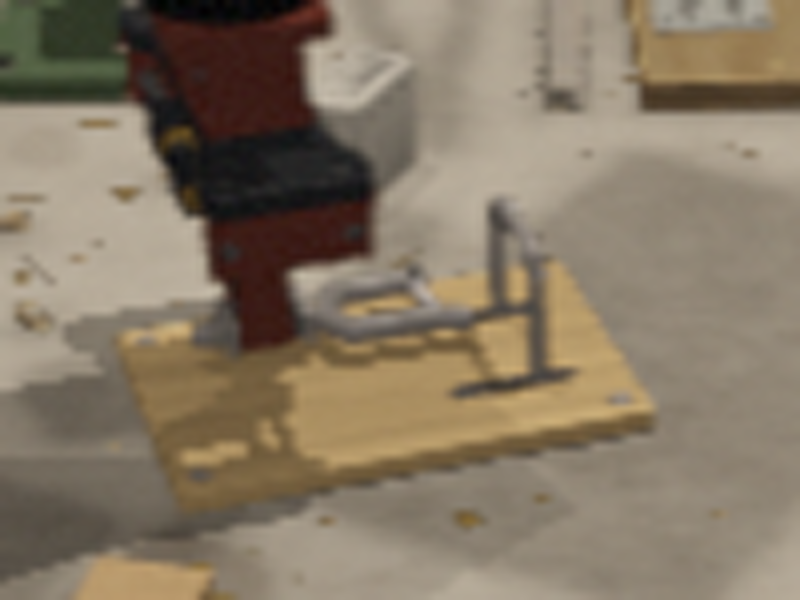

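The side crop shows the nose tip at about side pixel (308.7,172.3), the hinge at (301.5,166.7) and the left upright's foot at (312.2,171.3). The nose points into the staple's opening. I'll check this against the model.

Run:
```python
from h import *
np.set_printoptions(precision=4,suppress=True)
s=status.sense();a=.303;R=np.array([[np.cos(a),-np.sin(a)],[np.sin(a),np.cos(a)]]);t=s['ee_pos'][:2]
z0=s['ee_pos'][2]-.0173
for h in((70,16,10),(81,-20,6)): print(h,proj('s4',[*(t+R@(np.array(h[:2])/1e3)),z0+h[2]/1e3]))
for n,p in(('foot',(312.2,171.3,.012)),('mid',(312.2,163,.045)),('nose',(308.7,172.3,z0+.006)),('hinge',(301.5,166.7,z0+.01)),('Ufoot R',(317.2,180,.012))):
    X=onz('s4',*p); print(n,X,'hook frame',R.T@(X[:2]-t)*1e3)
for U in((.570,.2277),(.5697,.2268)): print('U in hook',R.T@(np.array(U)-t)*1e3)
```

```text
(70, 16, 10) [301.5203 165.749 ]
(81, -20, 6) [307.597  171.6906]
foot [0.5688 0.2284 0.012 ] hook frame [102.485  -1.462]
mid [0.5694 0.229  0.045 ] hook frame [103.2458  -1.0604]
nose [0.5576 0.2006 0.0264] hook frame [ 83.4704 -24.7159]
hinge [0.5327 0.2294 0.0304] hook frame [68.3227 10.2313]
Ufoot R [0.5858 0.1757 0.012 ] hook frame [103.0452 -56.8815]
U in hook [103.4453  -2.5255]
U in hook [102.8904  -3.295 ]
```

play_rows --pt "-1 0 0.05 0.085 0 0 0" --pt "-1 -0.1 0 0 0 0 0" --pt "-1 -0.1 0 0 0 0 0" --pt "-1 -0.1 0 0 0 0 0" --pt "-1 -0.1 0 0 0 0 0" --pt "-1 -0.05 0 0 0 0 0" --pt "-1 0 0 0 0 0 0"

```text
time: 8.37
ee_pos: [0.4874, 0.2067, 0.0338]
tool_rot: [-0.151, 0.989, 0.0, 0.0]
contact_force: [0.8, 0.1, -3.3]
grip_width: 0.0158
grip_force: 40.0
```

play_rows --pt "-1 -0.05 0 0 0 0 0" --pt "-1 -0.05 0 0 0 0 0" --pt "-1 -0.05 0 0 0 0 0" --pt "-1 0 0 0 0 0 0"

```text
time: 8.7
ee_pos: [0.4928, 0.2084, 0.0337]
tool_rot: [-0.151, 0.989, 0.0, 0.0]
contact_force: [-0.2, 0.0, -3.2]
grip_width: 0.0158
grip_force: 40.0
```

play_rows --pt "-1 -0.05 0 0 0 0 0" --pt "-1 -0.05 0 0 0 0 0" --pt "-1 0 0 0 0 0 0"

```text
time: 8.95
ee_pos: [0.4952, 0.2092, 0.0334]
tool_rot: [-0.151, 0.989, -0.0, -0.001]
contact_force: [-4.3, -1.4, -1.7]
grip_width: 0.0154
grip_force: 40.0
```

Contact came where predicted: bar at hook x ≈ 77 mm, about 4.5 N along the axis. I'll keep pushing in small steps.

play_rows --pt "-1 -0.05 0 0 0 0 0" --pt "-1 -0.05 0 0 0 0 0" --pt "-1 0 0 0 0 0 0"

```text
time: 9.2
ee_pos: [0.4995, 0.2105, 0.0335]
tool_rot: [-0.151, 0.989, -0.0, -0.001]
contact_force: [-5.0, -1.3, -1.7]
grip_width: 0.0158
grip_force: 40.0
```

play_rows --pt "-1 -0.05 0 0 0 0 0" --pt "-1 -0.05 0 0 0 0 0" --pt "-1 0 0 0 0 0 0"

```text
time: 9.45
ee_pos: [0.5029, 0.2115, 0.0333]
tool_rot: [-0.151, 0.989, -0.0, -0.001]
contact_force: [-5.4, -1.2, -3.2]
grip_width: 0.0158
grip_force: 39.9
```

play_rows --pt "-1 -0.05 0 0 0 0 0" --pt "-1 -0.05 0 0 0 0 0" --pt "-1 -0.05 0 0 0 0 0" --pt "-1 0 0 0 0 0 0"

```text
time: 9.78
ee_pos: [0.5086, 0.2135, 0.0332]
tool_rot: [-0.151, 0.989, -0.0, -0.001]
contact_force: [-5.5, 1.2, -3.6]
grip_width: 0.0157
grip_force: 39.9
```

play_rows --pt "-1 -0.05 0 0 0 0 0" --pt "-1 -0.05 0 0 0 0 0" --pt "-1 -0.05 0 0 0 0 0" --pt "-1 0 0 0 0 0 0"

```text
time: 10.12
ee_pos: [0.5148, 0.2157, 0.0333]
tool_rot: [-0.151, 0.989, 0.0, -0.001]
contact_force: [-4.1, 3.5, -3.5]
grip_width: 0.0156
grip_force: 39.9
```

play_rows --pt "-1 -0.05 0 0 0 0 0" --pt "-1 -0.05 0 0 0 0 0" --pt "-1 0 0 0 0 0 0"

```text
time: 10.37
ee_pos: [0.5195, 0.2174, 0.0336]
tool_rot: [-0.151, 0.989, 0.0, 0.001]
contact_force: [-1.7, 6.0, -4.5]
grip_width: 0.0154
grip_force: 40.0
```

play_rows --pt "-1 -0.05 0 0 0 0 0" --pt "-1 -0.05 0 0 0 0 0" --pt "-1 0 0 0 0 0 0"

```text
time: 10.62
ee_pos: [0.5245, 0.2184, 0.0341]
tool_rot: [-0.151, 0.989, 0.0, 0.002]
contact_force: [0.3, 0.2, -1.9]
grip_width: 0.0156
grip_force: 40.0
```

play_rows --pt "-1 -0.05 0 0 0 0 0" --pt "-1 -0.05 0 0 0 0 0" --pt "-1 0 0 0 0 0 0"

```text
time: 10.87
ee_pos: [0.5275, 0.2192, 0.0339]
tool_rot: [-0.151, 0.989, 0.0, 0.001]
contact_force: [0.7, -0.0, -2.4]
grip_width: 0.0158
grip_force: 40.0
```

The force dropped to zero at bar x ≈ 47 mm, so the gate has flicked shut. Now I'll draw back gently.

play_rows --pt "-1 0.05 -0.025 0 0 0 0" --pt "-1 0.075 -0.025 0 0 0 0" --pt "-1 0.075 0 0 0 0 0" --pt "-1 0.075 0 0 0 0 0" --pt "-1 0.05 0 0 0 0 0" --pt "-1 0 0 0 0 0 0"

```text
time: 11.37
ee_pos: [0.5141, 0.213, 0.0336]
tool_rot: [-0.151, 0.989, -0.0, -0.0]
contact_force: [-0.2, 0.8, -3.1]
grip_width: 0.0157
grip_force: 40.0
```

play_rows --pt "-1 0.05 0 0 0 0 0" --pt "-1 0.05 0 0 0 0 0" --pt "-1 0 0 0 0 0 0"

```text
time: 11.62
ee_pos: [0.5105, 0.2119, 0.0336]
tool_rot: [-0.151, 0.989, -0.0, -0.0]
contact_force: [-1.1, -1.2, -2.3]
grip_width: 0.0157
grip_force: 40.0
```

play_rows --pt "-1 0.03 0 0 0 0 0" --pt "-1 0.03 0 0 0 0 0" --pt "-1 0 0 0 0 0 0"

```text
time: 11.87
ee_pos: [0.5085, 0.2112, 0.0336]
tool_rot: [-0.151, 0.989, -0.0, -0.0]
contact_force: [0.2, -0.3, -2.2]
grip_width: 0.0155
grip_force: 40.0
```

play_rows --pt "-1 0.03 0 0 0 0 0" --pt "-1 0.03 0 0 0 0 0" --pt "-1 0 0 0 0 0 0"

```text
time: 12.12
ee_pos: [0.507, 0.2108, 0.0338]
tool_rot: [-0.151, 0.989, 0.0, 0.001]
contact_force: [1.8, -0.6, -3.4]
grip_width: 0.016
grip_force: 40.0
```

play_rows --pt "-1 0.02 0 0 0 0 0" --pt "-1 0.02 0 0 0 0 0" --pt "-1 0 0 0 0 0 0"

```text
time: 12.37
ee_pos: [0.5066, 0.2107, 0.0341]
tool_rot: [-0.151, 0.989, 0.0, 0.002]
contact_force: [5.4, 1.4, -5.5]
grip_width: 0.0155
grip_force: 40.0
```

It holds: about 5.6 N backward and the hook has stopped. After a short pause I'll ease forward 5 mm and lower it onto the board.

play_rows --pt "-1 0.01 0 0 0 0 0" --pt "-1 0 0 0 0 0 0" --pt "-1 0 0 0 0 0 0" --pt "-1 0 0 0 0 0 0"

```text
time: 12.7
ee_pos: [0.5066, 0.2107, 0.0341]
tool_rot: [-0.151, 0.989, 0.0, 0.002]
contact_force: [6.8, 2.2, -6.2]
grip_width: 0.0156
grip_force: 40.0
```

play_rows --pt "-1 -0.05 0 0 0 0 0" --pt "-1 -0.05 0 0 0 0 0" --pt "-1 -0.05 0 0.03 0 0 0" --pt "-1 0 0 0.03 0 0 0" --pt "-1 0 0 0.02 0 0 0" --pt "-1 0 0 0 0 0 0"

```text
time: 13.2
ee_pos: [0.5097, 0.2116, 0.0301]
tool_rot: [-0.151, 0.989, -0.0, -0.001]
contact_force: [-0.2, 1.1, -3.0]
grip_width: 0.0158
grip_force: 40.0
```

play_rows --pt "-1 0 0 0.02 0 0 0" --pt "-1 0 0 0.01 0 0 0" --pt "-1 0 0 0 0 0 0"

```text
time: 13.45
ee_pos: [0.51, 0.2117, 0.0294]
tool_rot: [-0.151, 0.989, -0.0, -0.0]
contact_force: [-0.8, -0.4, -0.7]
grip_width: 0.016
grip_force: 40.0
```

play_rows --pt "-1 0 0 0.015 0 0 0" --pt "-1 0 0 0 0 0 0" --squeeze 10

```text
time: 13.62
ee_pos: [0.5102, 0.2118, 0.0293]
tool_rot: [-0.151, 0.989, -0.0, -0.0]
contact_force: [-3.1, -1.5, 6.1]
grip_width: 0.0159
grip_force: 10.0
```

play_rows --pt "-0.5 0 0 0 0 0 0" --pt "-0.4 0 0 0 0 0 0" --pt "-0.3 0 0 0 0 0 0" --pt "-0.2 0 0 0 0 0 0" --pt "-0.2 0 0 0 0 0 0" --pt "-0.2 0 0 0 0 0 0"

```text
time: 14.12
ee_pos: [0.5103, 0.2118, 0.0286]
tool_rot: [-0.151, 0.989, 0.0, 0.0]
contact_force: [0.4, -0.1, -0.1]
grip_width: 0.0351
grip_force: 0.0
```

Released. Now lift straight up, back off, and look.

play_rows --pt "-0.2 0 0 -0.1 0 0 0" --pt "-0.2 0 0 -0.2 0 0 0" --pt "-0.2 0 0 -0.4 0 0 0" --pt "-0.2 0 0 -0.6 0 0 0" --pt "-0.2 0 0 -0.7 0 0 0" --pt "-0.2 0 0 -0.7 0 0 0" --pt "-0.2 0.3 0 -0.5 0 0 0" --pt "-0.2 0.5 0 -0.2 0 0 0" --pt "-0.2 0.5 0 0 0 0 0" --pt "-0.2 0.3 0 0 0 0 0" --pt "-0.2 0 0 0 0 0 0" --pt "-0.2 0 0 0 0 0 0"

```text
time: 15.12
ee_pos: [0.4494, 0.1928, 0.1655]
tool_rot: [-0.151, 0.989, 0.0, 0.001]
contact_force: [1.0, -0.3, 0.2]
grip_width: 0.0352
grip_force: 0.0
```

Run:
```python
from h import *
s=status.sense();print(s['time'],s['ee_pos'],s['contact_force'])
snap('wrist','w5');snap('side','s5')
X=[.545,.2225,.02];u,v=proj('w5',X).astype(int);print(u,v)
v0=min(max(v-70,0),250);w=cv2.resize(cv2.imread('pics/w5.png')[v0:v0+150,u-55:u+45],None,fx=4,fy=4,interpolation=2)
b=cv2.resize(cv2.imread('pics/s5.png')[140:215,255:345],(400,600),interpolation=2)
b=cv2.resize(cv2.imread('pics/s5.png')[140:210,260:340],(400,350),interpolation=2);b=cv2.copyMakeBorder(b,0,250,0,0,0)
cv2.imwrite('pics/m5.png',cv2.hconcat([w,b]))
```

```text
15.1167 [0.449391   0.1928264  0.16548409] [ 0.97776056 -0.27948572  0.23982098]
315 280
```

View pics/m5.png

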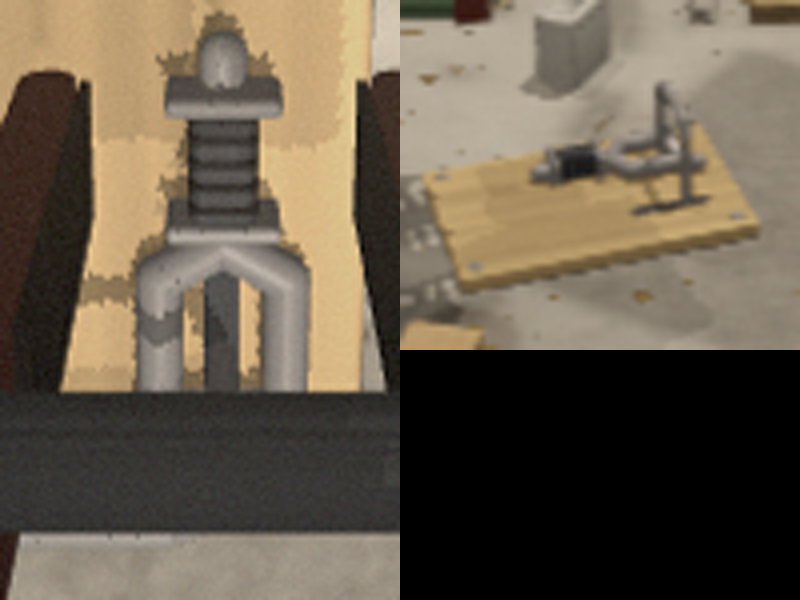

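The hook lies flat on the board, with the upright inside the fork and the nose through the staple's opening. In the side crop the grip is at (577,160) and the nose at (700,163). The gripper is well clear, so I'm handing in.

```bash
python3 -c "
from station import ticket; print(ticket.hand_in())"
```

```text
the job is handed in; nothing more can be done
None
```

The hook is clipped onto the staple's left upright: the push force dropped away as the gate shut, it held a draw-back of about 7 N, and it now lies flat on the board with the gripper clear; handed in at about 15 s, result not reported.

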